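Clip an eye bolt onto the snap hook of a spring balance

TASK

Weigh the bright eye bolt: pick it up, push the end of its eye past the sprung gate of the spring balance's snap hook until the gate has shut again behind it, then let it down so that it hangs free and still from the hook. Never load the balance beyond its 10 N full scale, and leave the black eye bolt and the loose hexagon nut where they are.

Things in the scene. Friction and masses are not known exactly. Their poses are not given: they have to be found in the camera images.
- bright_eye_bolt: bright silver-grey eye bolt to be weighed, 165 mm long, 0.18-0.30 kg, lying flat. Origin: underside, mid-grip of the shank; x runs along the shank to the eye, z up as it lies. Shank: square bar 14 mm wide (y), 12 high, from x -35 to +48 mm (grip it there), then thread to -70. Eye: ring of 10 mm bar round x = +70, 30 mm inside, 50 outside, bar centre 6 mm up. Centre of mass near x = +30.
- bright_eye_bolt_eye_end (a point): far end of the bright bolt's eye: centre of the 10 mm ring bar at x = +90, z = +6 mm of the bolt. This goes past the gate and then sits in the hook. Axes as the bolt.
- black_eye_bolt: a second eye bolt of the same shape and size, black, lying flat; to be left alone. Origin and axes as for the bright one.
- balance_stand: weighing stand, fixed. Origin on the bench under the hook's centre line, z up. Base plate 15 mm high, x -33 to +157 mm, y +-45; post at x = +120 mm, 425 high; arm at 403; balance tube, 32 mm thick, hangs over the origin, lower end 299 mm above the bench. The hook, in the x-z plane, opens to the stand's -x; that side is free.
- balance_hook (a joint): how far the balance's rod and hook are pulled down, m: 0 unloaded, 5 mm per N of pull, 0.050 = full scale (10 N), stop at 0.056. The whole hook with its gate sinks by this while it is pushed, so the measured rest pose is not where the gate gives way: follow it down by feel.
- gate (a joint): angle of the hook's sprung steel gate, rad: 0 shut; grows as its lower end swings inward and down, to 1.2 at most; a spring shuts it. Pushing the eye down past it takes about 7 to 9 N, least near its free end. It snaps shut over the eye's bar only once that is within about 3 mm of the bottom of the sunken hook.
- gate_mid (a point): middle of the gate, a bar 6 mm thick and 29 long. Shut, it slopes from its pivot, 13 mm to the stand's +x and 38 mm above hook_seat, down to the inside of the nose, 15 mm to -x and 29 mm above hook_seat. Axes turn with the gate.
- hook_seat (a point): where the centre of the eye's ring bar rests in the bottom of the hook; 211 mm above the bench unloaded, sinks with the hook. Axes as the stand. The hook is a yellow 8 mm bar bent to a U, inside from 15 mm to -x to 15 mm to +x of this point; its back rises at +x and bends over to the rod 60 mm above.
- nose_tip (a point): top of the hook's free end (nose, 8 mm thick): 21 mm to the stand's -x and 31 mm above hook_seat. With the bolt level, its eye pointing to the stand's +x, the nose comes up through the eye as the eye's end goes down past the gate. Axes as the stand.
- loose_nut: hexagon nut, 24 mm across flats, 14 mm high; leave alone. Origin under its centre.

How it is judged:
By the outcome, as a careful person would: the job done as asked, in the order asked, and still so for the second after the job is handed in, with the robot touching nothing.
It also fails if it takes over 72 s, if anything falls off the work surface, if the arm or the gripper's body presses on something with over 40 N, if the wrist force passes 120 N, or if a joint passes its speed limit or range.

ROBOT

A 7-joint arm with a two-finger parallel gripper is mounted at the origin on the work surface; the furniture and walls round the work are solid. World frame = base frame: x ahead of the robot, y to its left, z up, the work surface at z = 0. Lengths are in m, angles in rad, forces in N, time in s.
With the tool pointing down it reaches from about 0.4 to 0.85 m from the base axis. Payload 6.9 kg.
Tool frame: the origin (TCP) lies on the centre line of the jaws, within the pads' length; the fingertips stand 11 mm ahead of it and the grasp point (between the pads) lies 8 mm behind it; z points along the fingers, y is the direction in which the jaws open and shut (so a half turn about z gives the same grasp; the last joint's range is limited). The gripper opens to 85 mm and grips with 20 to 120 N. Pads are 22 mm wide; open, the fingers measure 114 mm over their backs; the gripper's body (76 mm by 85 mm) begins 54 mm behind the grasp point. The pads swing forward as they close: fully open they stand 13 mm farther back than shut.
Start: joints at [1.438, 0.507, -0.238, 1.5, 0.126, 1.149, -0.155], TCP at [0.148, -0.607, 0.242] pointing down, gripper open.
Joint ranges: [-3.08, 3.08], [-0.24, 2.05], [-1.43, 1.35], [0, 2.5], [-1.52, 4.66], [0.17, 1.96], [-2.89, 2.89]. Speed limits (rad/s): [2.39, 2.39, 3.14, 3.14, 3.14, 3.14, 3.14].

INTERFACE

Orientations are given as [roll, pitch, yaw] about the fixed x, y, z axes, in that order (R = Rz(yaw) Ry(pitch) Rx(roll)).
In Python, from plant import manip, optics gives the robot as it stands.
- The arm moves only by the tool servo_tool, never from a script. Its argument "steps" is a list of rows, each a list of 3 entries, a list of its own where there are three numbers: the shift along the tool's x, y, z scaled (see below), then the turn about the tool's z scaled (see below), then the gripper's target within -1 to 1 (fully open at 1, half-way at 0, shut at -1). In form: [[[tx, ty, tz], spin, gripper], ...]. A call has 1 to 20 rows; each row shifts and turns the commanded pose from where the row before left it, along the tool's axes as they then stand; what a row does not reach is not made up. The controller multiplies each number of a shift by 50 mm and each number of a turn by 0.08 rad. A row lasts 1/10 s, in which the tool goes at most 50 mm and 8.59 degrees, less where a joint would pass 70% of its speed; a pose out of reach is approached as far as the arm can. A call with a number of a shift or a turn outside -1 to 1 is refused whole. A call with a gripper value outside its range is refused whole. The fingers move at their own pace and stop on an object; the grip force is fixed at half the most. Time passes only in rows, so rows that do not move let the fingers close. It gives the time, the measured TCP pose, the force and the opening at its end, in the units of the state.
- manip.sense(): the state, without advancing time (a new reading comes with each control period).
- optics.get_image(name): name is "scene" or "top" or "wrist"; returns a dict with "img" (400x640x3 uint8, blue, green, red), "mtx" (3x3 intrinsics, pixels), "cam_to_world" (4x4, takes a point from camera to world coordinates). Camera axes: x right, y up, looking along -z (the intrinsics and any distortion apply to the point x, -y, -z); pixel columns grow to the right and rows downward; lengths in m; the calibration is good to about 2 mm. The wrist camera is an equidistant fisheye: a pixel r from the principal point sees the ray r / f radians off the axis. A picture is of the moment at which its call begins. There is no depth.
- manip.job_done(): hands the job in, once; it reports no verdict.
The state is a dict: "t": time; "joints": joint angles; "qvel": joint speeds; "joint_torque": joint torques, N m; "ee_pos": TCP position; "ee_rot": TCP orientation; "force": force on the tool from outside, world axes, zero at the start; "torque": the same for the moment, N m; "gripper_width": opening from 0.0 (shut) to 1.0 (fully open).
Only numpy, scipy, OpenCV 4.12 (cv2) and the standard library are available. Lean on these libraries where they do the work, as an engineer would, in place of code of your own. Each camera call takes 0.05 s, during which the arm holds its last target. There are 200 camera calls.

## Working session

There is one attempt and no reset: what is moved stays moved. The work goes in short steps, Python scripts to look and compute and a tool call to move; the robot and the scene stay as the last step left them, time stands still between calls to the robot, and variables do not carry over. Pictures are saved under pics/ and viewed, about 8 in all and at most 12, crops included, and the job is handed in when it is done.

Besides the shell and the picture viewer there is one more tool, called after "Request:" by a JSON object that holds its "op" and its "data". servo_tool: Moves the arm, as the interface text tells. Its arguments: {"type":"object","properties":{"steps":{"type":"array","items":{"type":"array"}}},"required":["steps"]}

```bash
mkdir -p pics; ls; cat > h.py <<'E'
import numpy as np, cv2
from plant import manip, optics
def snap(n,f):
    d=optics.get_image(n); cv2.imwrite(f'pics/{f}.png',d['img']); np.savez(f'pics/{f}.npz',m=d['mtx'],T=d['cam_to_world']); return d
def ray(f,u,v,fish=False):
    z=np.load(f'pics/{f}.npz'); m,T=z['m'],z['T']
    a=np.array([(u-m[0,2])/m[0,0],(v-m[1,2])/m[1,1]])
    if fish:
        r=np.hypot(*a); d=np.array([a[0]/r*np.sin(r),-a[1]/r*np.sin(r),-np.cos(r)])
    else: d=np.array([a[0],-a[1],-1])
    return T[:3,3],T[:3,:3]@d
def atz(f,u,v,h,fish=False):
    o,d=ray(f,u,v,fish); return o+d*(h-o[2])/d[2]
def tri(*rs):
    A=0;b=0
    for o,d in rs:
        d=d/np.linalg.norm(d);P=np.eye(3)-np.outer(d,d);A=A+P;b=b+P@o
    return np.linalg.solve(A,b)
E
python3 - <<'E'
from h import *
for n in ('scene','top'):
    d=snap(n,n+'0'); print(n,d['mtx'],d['cam_to_world'])
s=manip.sense(); print(s)
a=cv2.imread('pics/scene0.png');b=cv2.imread('pics/top0.png')
E
```

```text
pics
scene [[496.65206848   0.         317.58495465]
 [  0.         496.65206848 207.18923402]
 [  0.           0.           1.        ]] [[-0.82989606  0.28168995 -0.48158417 -0.10620345]
 [-0.55779994 -0.43668074  0.70581099  0.84757573]
 [-0.01147867  0.85437738  0.51952626  0.73704806]
 [ 0.          0.          0.          1.        ]]
top [[515.84857295   0.         326.1121633 ]
 [  0.         515.84857295 195.7941327 ]
 [  0.           0.           1.        ]] [[-0.01572598  0.98857203 -0.14992676  0.24758257]
 [-0.99968824 -0.01263694  0.02153425  0.10638873]
 [ 0.01939354  0.15021866  0.98846257  1.33637064]
 [ 0.          0.          0.          1.        ]]
{'t': 0.1, 'joints': array([ 1.43749023,  0.50825302, -0.23754047,  1.50103643,  0.12570272,
        1.14885985, -0.1547701 ]), 'qvel': array([ 0.00147933, -0.00264523, -0.0014004 , -0.00358771, -0.00073859,
        0.00126965, -0.0008308 ]), 'joint_torque': array([-5.39387474e-03, -6.21839190e+01, -2.19447881e+00, -2.50205201e+01,
        1.26272097e-02,  7.81627663e-03,  3.04751484e-05]), 'ee_pos': array([ 0.14767484, -0.60687016,  0.24151611]), 'ee_rot': array([-3.14002490e+00,  2.14313609e-05,  2.38857092e-01]), 'force': array([0.90901617, 0.04580639, 0.48463767]), 'torque': array([-0.0386557 , -0.03839552, -0.00309367]), 'gripper_width': 0.9995908620225058}
```

View pics/scene0.png

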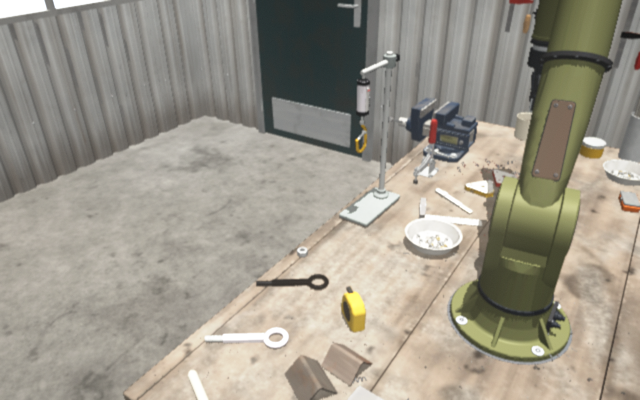

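View pics/top0.png

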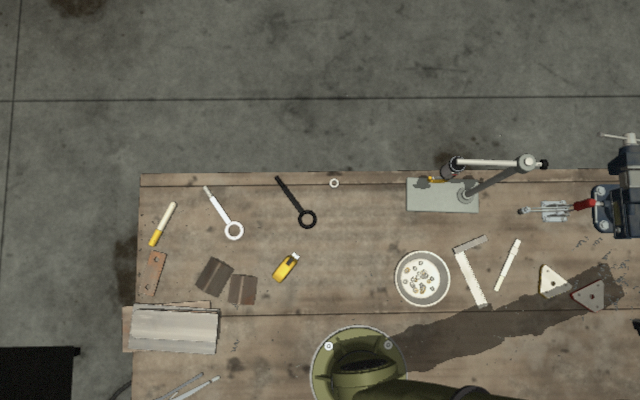

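```bash
python3 - <<'E'
from h import *
a=cv2.imread('pics/scene0.png');b=cv2.imread('pics/top0.png')
R=lambda i,x,y,w,h,k:cv2.resize(i[y:y+h,x:x+w],None,fx=k,fy=k,interpolation=cv2.INTER_CUBIC)
c=np.zeros((600,800,3),np.uint8)
c[:280,:240]=R(b,195,180,60,70,4)
c[:280,250:800]=R(b,400,150,137,70,4)[:, :548].__class__((280,548,3),np.uint8) if 0 else cv2.resize(b[150:220,400:537],(550,280))
c[290:590,:500]=R(a,330,40,100,60,5) if 0 else cv2.resize(a[160:235,325:425],(500,300)) 
c[290:590,510:800]=cv2.resize(a[75:165,335:422],(290,300))
cv2.imwrite('pics/c1.png',c)
E
```

```text
(no output)
```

View pics/c1.png

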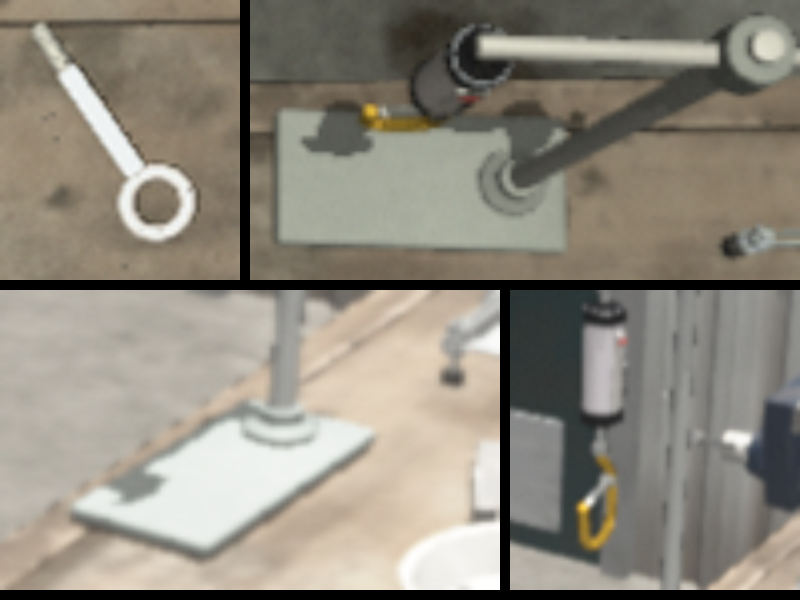

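```bash
python3 - <<'E'
from h import *
np.set_printoptions(precision=4,suppress=True)
e=atz('top0',234.2,230.5,.006);t=atz('top0',204.4,187,.006);print('eye',e,'tail',t,np.linalg.norm(e-t))
d=(e-t)/np.linalg.norm(e-t);print('origin',e-.07*d,'yaw',np.arctan2(d[1],d[0]))
c=[atz('top0',400+(x-250)/4.015,150+y/4,.015) for x,y in((278,109),(566,110),(565,248),(277,243))]
for x in c:print(x)
print('centre',np.mean(c,0)); 
u=(c[1]-c[0]+c[2]-c[3]);u/=np.linalg.norm(u);v=np.array([-u[1],u[0],0]);print('u',u,'yaw',np.arctan2(u[1],u[0]))
o=np.mean(c,0)-.062*u;print('origin from base',o)
pc=atz('top0',529.5,160.7,.425);print('post top',pc,'orig',pc-.12*u)
pb=atz('top0',465.3,195.5,.02);print('post base',pb,'orig',pb-.12*u)
n=tri(ray('top0',429.4,179.2),ray('scene0',356.6,141.5));print('nose',n)
print('nose z',atz('top0',429.4,179.2,.242),atz('scene0',359.6,152.1,.203),atz('scene0',356.6,141.5,.242))
for f in ('eye',e),:
  pass
E
```

```text
eye [0.3621 0.3154 0.006 ] tail [0.4766 0.394  0.006 ] 0.13888820878814678
origin [0.4198 0.355  0.006 ] yaw -2.540265246248747
[ 0.4943 -0.1345  0.015 ]
[ 0.4914 -0.3231  0.015 ]
[ 0.4004 -0.317   0.015 ]
[ 0.4062 -0.1304  0.015 ]
centre [ 0.4481 -0.2263  0.015 ]
u [-0.0232 -0.9997  0.    ] yaw -1.5939821395081644
origin from base [ 0.4495 -0.1643  0.015 ]
post top [ 0.4457 -0.2847  0.425 ] orig [ 0.4485 -0.1648  0.425 ]
post base [ 0.4434 -0.2836  0.02  ] orig [ 0.4462 -0.1637  0.02  ]
nose [ 0.4487 -0.1422  0.2378]
nose z [ 0.4471 -0.1417  0.242 ] [ 0.449  -0.1578  0.203 ] [ 0.445  -0.1335  0.242 ]
```

Request:
{"op": "servo_tool", "data": {"steps": [[[0,0,-0.8],0,1],[[0,0,-0.8],0,1],[[0,0,-0.8],0,1],[[0,0,-0.8],0,1],[[0,0,-0.8],0,1],[[0,0,-0.8],0,1],[[0,0,-0.8],0,1],[[0,0,-0.8],0,1],[[0.6,-0.45,-0.5],0,1],[[0.6,-0.45,-0.2],0,1],[[0.6,-0.45,0],0,1],[[0.6,-0.45,0],0,1],[[0.6,-0.45,0],0,1],[[0.6,-0.45,0],0,1],[[0.6,-0.45,0],0,1],[[0.6,-0.45,0],0,1],[[0.6,-0.45,0],0,1],[[0.6,-0.45,0],0,1]]}}

```text
t: 1.9
ee_pos: [0.3857, -0.3157, 0.5747]
ee_rot: [3.14, -0.003, 0.234]
force: [0.5, 0.4, 0.7]
gripper_width: 1.002
```

```bash
cat >> h.py <<'E'
from scipy.spatial.transform import Rotation as Ro
def to(x,y,z,yaw=None):
    s=manip.sense();R=Ro.from_euler('xyz',s['ee_rot']).as_matrix()
    d=R.T@(np.array([x,y,z])-s['ee_pos']);np.set_printoptions(precision=4,suppress=True)
    print('t',s['t'],'pos',s['ee_pos'],'rot',s['ee_rot'],'F',s['force'],'T',s['torque'],'w',s['gripper_width'],'q',s['joints'])
    print('units',d/.05, 'spin',None if yaw is None else -((yaw-s['ee_rot'][2]+np.pi)%(2*np.pi)-np.pi)/.08)
E
python3 -c "
from h import *
to(.45,.1,.6,.6)"
```

```text
t 1.9 pos [ 0.3857 -0.3157  0.5747] rot [ 3.1399 -0.0026  0.2342] F [0.5071 0.4061 0.7264] T [-0.0048 -0.0047 -0.0112] w 1.0021154405460733 q [ 0.652   0.2322 -0.022   1.0286  0.0044  1.8779 -0.7047]
units [ 3.1813 -7.788  -0.5114] spin -4.572767221865864
```

Request:
{"op": "servo_tool", "data": {"steps": [[[0.3,-0.6,0],0,1],[[0.3,-0.75,0],0,1],[[0.3,-0.75,0],0,1],[[0.3,-0.75,0],0,1],[[0.3,-0.75,0],0,1],[[0.3,-0.75,0],0,1],[[0.3,-0.75,0],0,1],[[0.3,-0.75,0.2],0,1],[[0.3,-0.75,0.5],0,1],[[0.3,-0.75,0.6],0,1],[[0,0,0.7],-0.9,1],[[0,0,0.7],-0.9,1],[[0,0,0.7],-0.9,1],[[0,0,0.7],-0.9,1],[[0,0,0.7],-0.9,1]]}}

```text
t: 3.4
ee_pos: [0.446, 0.0745, 0.3333]
ee_rot: [3.139, -0.002, 0.597]
force: [0.0, 0.1, -0.1]
gripper_width: 0.999
```

```bash
python3 -c "
from h import *
to(.40,.33,.2,.601)"
```

```text
t 3.4 pos [0.446  0.0745 0.3333] rot [ 3.1385 -0.0018  0.5973] F [ 0.0498  0.076  -0.0955] T [-0.0145 -0.0018  0.0529] w 0.9986678462540293 q [ 0.0858  0.1703 -0.3712  1.7624  0.068   1.2184 -1.2774]
units [ 2.1078 -4.7505  2.6545] spin -0.04660441950845584
```

Request:
{"op": "servo_tool", "data": {"steps": [[[0.3,-0.7,0.35],0,1],[[0.3,-0.7,0.35],0,1],[[0.3,-0.7,0.35],0,1],[[0.3,-0.7,0.35],0,1],[[0.3,-0.7,0.35],0,1],[[0.3,-0.7,0.35],0,1],[[0.3,-0.7,0.35],0,1],[[0,0,0],0,1],[[0,0,0],0,1]]}}

```text
t: 4.3
ee_pos: [0.3959, 0.3366, 0.2109]
ee_rot: [3.139, 0.0, 0.596]
force: [-0.1, -0.2, -0.3]
gripper_width: 0.997
```

```bash
python3 -c "
from h import *
to(.399,.341,.2,.601)
d=snap('wrist','w1');print(d['mtx'],d['cam_to_world'])"
```

```text
t 4.3 pos [0.3959 0.3366 0.2109] rot [3.1386 0.0001 0.5965] F [-0.0822 -0.1909 -0.3095] T [-0.0242  0.029  -0.0432] w 0.9966880362157282 q [-0.4198  0.3973 -0.4751  1.8207  0.2189  0.9759 -1.9612]
units [ 0.1005 -0.0399  0.2177] spin -0.05629707033620868
[[309.7069   0.     317.1145]
 [  0.     309.7069 197.504 ]
 [  0.       0.       1.    ]] [[ 0.5605  0.8003  0.2127  0.4498]
 [-0.8281  0.5407  0.1479  0.3731]
 [ 0.0034 -0.259   0.9659  0.3438]
 [ 0.      0.      0.      1.    ]]
```

View pics/w1.png

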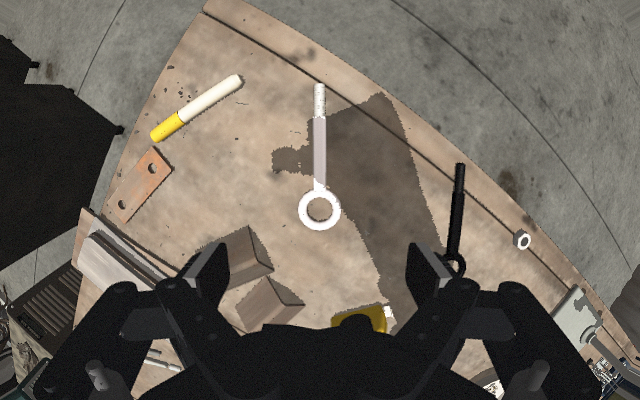

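The wrist view shows the bright bolt almost vertical in the picture: eye at (320,210), thread end at (319,84).

```bash
python3 -c "
from h import *
e=atz('w1',320,210,.006,1);t=atz('w1',319.5,84,.008,1);d=e-t;print(e,t,np.linalg.norm(d),np.arctan2(d[1],d[0])+np.pi)
s1=atz('w1',319.5,117,.01,1);print(np.linalg.norm(e-s1))
u=d/np.linalg.norm(d);g=e-.045*u;print(g)
to(g[0],g[1],.1,np.arctan2(d[1],d[0])+np.pi)"
```

```text
[0.3649849  0.31032055 0.006     ] [0.4809818  0.38975556 0.008     ] 0.14060299179131713 0.6004535611705504
0.10476025875898724
[0.40210972 0.33574373 0.0066401 ]
t 4.35 pos [0.3967 0.3356 0.2114] rot [ 3.1379 -0.0009  0.5944] F [0.3555 0.0171 0.2626] T [-0.0284 -0.0129  0.0175] w 1.0017341223394758 q [-0.4183  0.3961 -0.4743  1.8207  0.219   0.976  -1.9611]
units [0.0883 0.0502 2.2288] spin -0.0756082048389839
```

Request:
{"op": "servo_tool", "data": {"steps": [[[0.09,0,0.5],-0.07,1],[[0,0,0.7],0,1],[[0,0,0.7],0,1],[[0,0,0.7],0,1],[[0,0,0.6],0,1],[[0,0,0.4],0,1],[[0,0,0.2],0,1],[[0,0,0.1],0,1],[[0,0,0],0,1],[[0,0,0],0,1]]}}

```text
t: 5.35
ee_pos: [0.4018, 0.3387, 0.0178]
ee_rot: [3.139, -0.004, 0.599]
force: [0.7, 0.0, 0.1]
gripper_width: 1.0
```

```bash
python3 -c "
from h import *
to(.4007,.338,.014,.601)"
```

```text
t 5.35 pos [0.4018 0.3387 0.0178] rot [ 3.1385 -0.0038  0.5992] F [0.7333 0.0022 0.0857] T [ 0.0265 -0.0596 -0.0028] w 0.9995367681426155 q [-0.5326  0.6624 -0.3308  2.0145  0.4168  0.5264 -2.1336]
units [-0.0265 -0.0022  0.0752] spin -0.022064925521325662
```

Request:
{"op": "servo_tool", "data": {"steps": [[[-0.02,0,0.06],-0.02,1],[[0,0,0],0,-1],[[0,0,0],0,-1],[[0,0,0],0,-1],[[0,0,0],0,-1],[[0,0,0],0,-1],[[0,0,0],0,-1],[[0,0,0],0,-1],[[0,0,0],0,-1],[[0,0,0],0,-1],[[0,0,0],0,-1]]}}

```text
t: 6.45
ee_pos: [0.4004, 0.3379, 0.014]
ee_rot: [3.138, -0.002, 0.601]
force: [-1.0, -0.7, 5.7]
gripper_width: 0.138
```

```bash
python3 -c "
from h import *
to(.4007,.338,.014,.601)"
```

```text
t 6.45 pos [0.4004 0.3379 0.014 ] rot [ 3.1384 -0.0023  0.6012] F [-1.0155 -0.7151  5.7129] T [-0.2254  0.177  -0.0596] w 0.13775333411318852 q [-0.5359  0.6674 -0.3268  2.0197  0.4212  0.5174 -2.1366]
units [0.006  0.001  0.0002] spin 0.0030808359534839624
```

Request:
{"op": "servo_tool", "data": {"steps": [[[0,0,-0.1],0,-1],[[0,0,-0.3],0,-1],[[0,0,-0.5],0,-1],[[0,0,-0.7],0,-1],[[0,0,-0.7],0,-1],[[0,0,-0.7],0,-1],[[0,0,-0.7],0,-1],[[0,0,-0.7],0,-1],[[0,0,-0.6],0,-1],[[0,0,-0.3],0,-1],[[0,0,0],0,-1],[[0,0,0],0,-1],[[0,0,0],0,-1]]}}

```text
t: 7.75
ee_pos: [0.3989, 0.3376, 0.2772]
ee_rot: [3.138, 0.001, 0.601]
force: [0.3, -1.3, -1.9]
gripper_width: 0.14
```

```bash
python3 -c "
from h import *
to(.451,-.03,.30,1.548)"
```

```text
t 7.75 pos [0.3989 0.3376 0.2772] rot [3.1382 0.0007 0.6014] F [ 0.3405 -1.2878 -1.8812] T [ 0.0348 -0.0256  0.0235] w 0.13985695142042734 q [-0.3923  0.3424 -0.5037  1.7062  0.1826  1.1408 -1.9176]
units [-3.3005  6.6522 -0.4307] spin -11.832618036230114
```

Request:
{"op": "servo_tool", "data": {"steps": [[[-0.3,0.6,0],0,-1],[[-0.33,0.665,0],0,-1],[[-0.33,0.665,0],0,-1],[[-0.33,0.665,0],0,-1],[[-0.33,0.665,-0.1],0,-1],[[-0.33,0.665,-0.1],0,-1],[[-0.33,0.665,-0.1],0,-1],[[-0.33,0.665,-0.1],0,-1],[[-0.2,0.5,0],-0.5,-1],[[0,0,0],-0.9,-1],[[0,0,0],-0.9,-1],[[0,0,0],-0.9,-1],[[0,0,0],-0.9,-1],[[0,0,0],-0.9,-1],[[0,0,0],-0.9,-1],[[0,0,0],-0.9,-1],[[0,0,0],-0.9,-1],[[0,0,0],-0.9,-1],[[0,0,0],-0.9,-1],[[0,0,0],-0.9,-1]]}}

```text
t: 9.75
ee_pos: [0.4457, 0.0214, 0.298]
ee_rot: [3.141, 0.001, 1.436]
force: [0.1, -0.2, -1.7]
gripper_width: 0.14
```

```bash
python3 -c "
from h import *
to(.451,-.03,.30,1.548)"
```

```text
t 9.75 pos [0.4457 0.0214 0.298 ] rot [3.1406 0.0011 1.4365] F [ 0.1497 -0.1567 -1.6609] T [ 0.0478 -0.0676  0.0087] w 0.14005182940320182 q [ 0.2928  0.1944 -0.4853  1.8413  0.1013  1.1292 -0.3624]
units [-1.0055  0.2431 -0.0377] spin -1.39382082027798
```

Request:
{"op": "servo_tool", "data": {"steps": [[[-0.33,0.08,0],-0.7,-1],[[-0.33,0.08,0],-0.7,-1],[[-0.33,0.08,0],0,-1],[[0,0,0],0,-1],[[0,0,0],0,-1],[[0,0,0],0,-1]]}}

```text
t: 10.35
ee_pos: [0.4539, -0.0277, 0.2989]
ee_rot: [3.139, 0.001, 1.546]
force: [-0.0, 0.9, -3.0]
gripper_width: 0.14
```

```bash
python3 -c "
from h import *
f=[]
to(.451,-.03,.30,1.548)
d=snap('wrist','w2');print(d['cam_to_world']);f.append(manip.sense()['force'])
a=cv2.resize(d['img'][60:300,180:500],(800,600),interpolation=cv2.INTER_CUBIC);cv2.imwrite('pics/w2c.png',a)
d=snap('scene','s2');f.append(manip.sense()['force'])
d=snap('top','t2');f.append(manip.sense()['force'])
print(f)
T=cv2.imread('pics/t2.png');S=cv2.imread('pics/s2.png')
c=np.hstack([cv2.resize(S[60:180,310:430],(400,400),interpolation=cv2.INTER_CUBIC),cv2.resize(T[130:230,370:470],(400,400),interpolation=cv2.INTER_CUBIC)]);cv2.imwrite('pics/c2.png',c)
"
```

```text
t 10.35 pos [ 0.4539 -0.0277  0.2989] rot [3.1392 0.0007 1.5464] F [-0.0186  0.8731 -3.0487] T [ 0.029  -0.0067 -0.0391] w 0.13974132197201267 q [ 0.3867  0.2061 -0.4707  1.8229  0.1036  1.1342 -0.1434]
units [-0.0465 -0.056  -0.0212] spin -0.01959567279420371
[[ 0.9997  0.026   0.0028  0.4547]
 [-0.0258  0.9651  0.2606  0.0374]
 [ 0.0041 -0.2606  0.9654  0.4318]
 [ 0.      0.      0.      1.    ]]
[array([ 0.3998,  0.3422, -3.5556]), array([-0.0681, -0.1446, -1.9671]), array([ 0.1647,  0.5447, -2.3756])]
```

View pics/w2c.png

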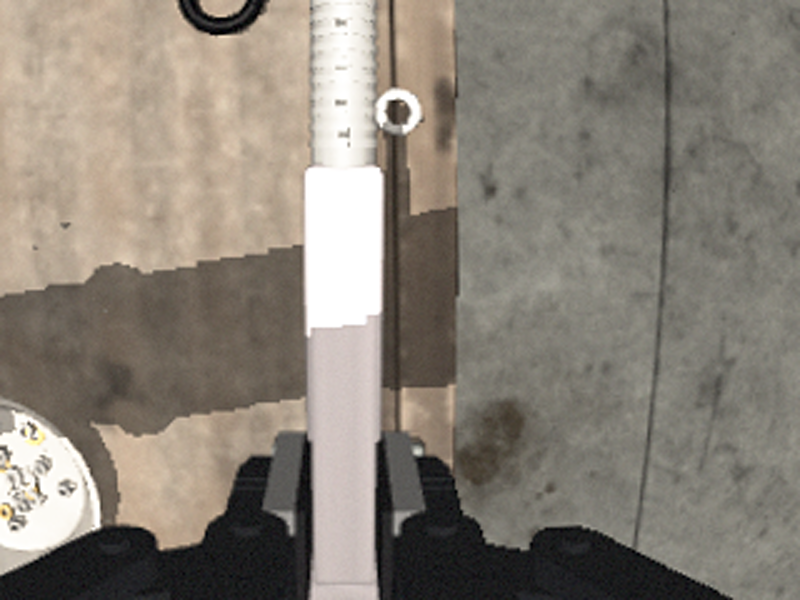

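View pics/c2.png

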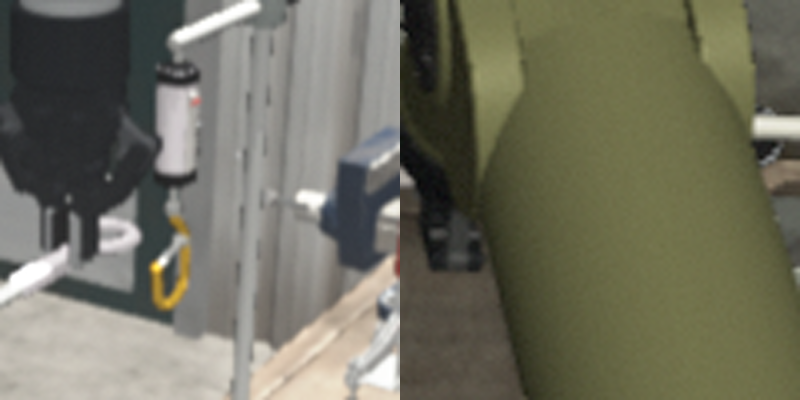

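```bash
cat >> h.py <<'E'
def proj(f,p):
    z=np.load(f'pics/{f}.npz'); c=np.linalg.inv(z['T'])@np.append(p,1); m=z['m']
    return m[0,0]*c[0]/-c[2]+m[0,2], m[1,1]*-c[1]/-c[2]+m[1,2]
E
python3 -c "
from h import *
np.set_printoptions(precision=4,suppress=True)
p=np.array([.4539,-.0277,.291]);d=np.array([-.0245,-.9997,0])
for k in (.045,.070,.020):print('eye',k,proj('s2',p+k*d), 'crop',(np.array(proj('s2',p+k*d))-[310,60])*3.333)
st=np.array([.4485,-.164,.211])
u=np.array([-.0232,-.9997,0]);z=np.array([0,0,1])
for n,q in dict(seat=st,nose=st-.021*u+.031*z,piv=st+.013*u+.038*z,top=st+.06*z,tube=st+.088*z,bot=st-.013*z).items():print(n,q,(np.array(proj('s2',q))-[310,60])*3.333)
o,r=ray('w2',180+344/2.5,60+168/2.5,1); 
for h in (.285,.297,.31): print('shank end',o+r*(h-o[2])/r[2])
a=ray('w2',180+305/2.5,60+170/2.5,1)[1];b=ray('w2',180+383/2.5,60+170/2.5,1)[1];print(.014/np.linalg.norm(a-b))
a=ray('w2',180+312/2.5,60+575/2.5,1)[1];b=ray('w2',180+378/2.5,60+575/2.5,1)[1];L=.014/np.linalg.norm(a-b);print(o+L*(a+b)/2, o+.14*r)
"
```

```text
eye 0.045 (np.float64(341.12507603885643), np.float64(130.2472815308783)) crop [103.7399 234.1342]
eye 0.07 (np.float64(346.92041149846955), np.float64(126.82201186067152)) crop [123.0557 222.7178]
eye 0.02 (np.float64(335.15231959016177), np.float64(133.77741393715866)) crop [ 83.8327 245.9001]
seat [ 0.4485 -0.164   0.211 ] [170.3709 294.5577]
nose [ 0.449 -0.143  0.242] [157.1406 266.0299]
piv [ 0.4482 -0.177   0.249 ] [181.022  242.2164]
top [ 0.4485 -0.164   0.271 ] [173.1362 220.1918]
tube [ 0.4485 -0.164   0.299 ] [174.4755 184.175 ]
bot [ 0.4485 -0.164   0.198 ] [169.7898 310.1858]
shank end [0.4554 0.032  0.285 ]
shank end [0.4553 0.0324 0.297 ]
shank end [0.4553 0.0329 0.31  ]
0.14020393941494977
[ 0.4535 -0.0515  0.2909] [0.4554 0.0322 0.2919]
```

```bash
cat >> h.py <<'E'
def overlay(f,eyec,d,x0,y0,w,h,k,out,up=np.array([0,0,1.])):
    I=cv2.imread(f'pics/{f}.png');c=cv2.resize(I[y0:y0+h,x0:x0+w],None,fx=k,fy=k,interpolation=cv2.INTER_CUBIC)
    lat=np.cross(up,d)
    for r in(.015,.025):
        P=[eyec+r*(np.cos(t)*d+np.sin(t)*lat) for t in np.linspace(0,6.283,60)]
        cv2.polylines(c,[np.int32([(np.array(proj(f,p))-[x0,y0]+.5)*k for p in P])],True,(0,0,255),1)
    cv2.imwrite(f'pics/{out}.png',c)
E
python3 -c "
from h import *
p=np.array([.4539,-.0277,.291]);d=np.array([-.0245,-.9997,0])
overlay('s2',p+.045*d,d,300,105,75,55,10,'o1')"
```

```text
(no output)
```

View pics/o1.png

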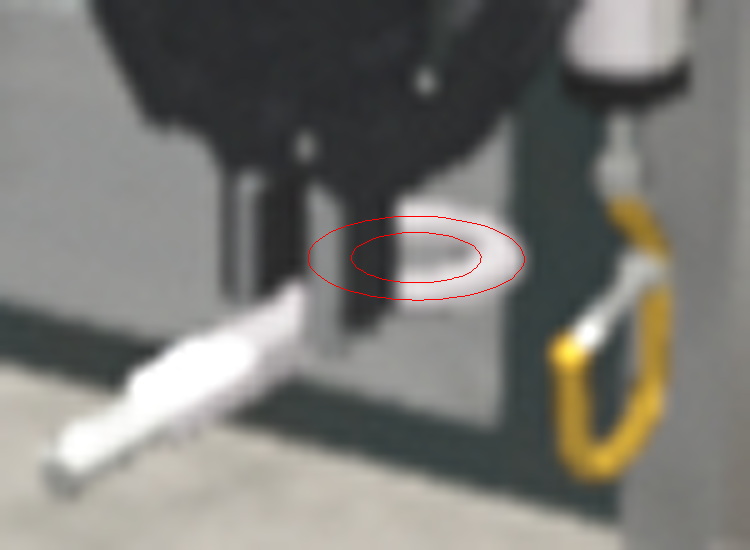

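Request:
{"op": "servo_tool", "data": {"steps": [[[0,0,0.3],0,-1],[[0,0,0.3],0,-1],[[0,-0.04,0.06],0,-1],[[-0.3,0,0],0,-1],[[-0.3,0,0],0,-1],[[-0.2,0,0],0,-1],[[-0.15,0,0],0,-1],[[-0.1,0,0],0,-1],[[-0.1,0,0],0,-1],[[0,0,0],0,-1],[[0,0,0],0,-1],[[0,0,0],0,-1]]}}

```text
t: 11.7
ee_pos: [0.4509, -0.0858, 0.2665]
ee_rot: [3.138, 0.001, 1.546]
force: [0.1, 0.1, -2.3]
gripper_width: 0.143
```

```bash
python3 -c "
from h import *
to(.4502,-.092,.266,1.548)
snap('scene','s3');f=[]
for i in range(6):
  optics.get_image('top');f.append(manip.sense()['force'])
print(np.mean(f,0),np.std(f,0))
s=manip.sense();p=s['ee_pos']-[0,0,.008];d=-np.array([np.cos(s['ee_rot'][2]),np.sin(s['ee_rot'][2]),0])
overlay('s3',p+.045*d,d,325,105,60,55,10,'o2')"
```

```text
t 11.7 pos [ 0.4509 -0.0858  0.2665] rot [3.1381 0.0011 1.546 ] F [ 0.1423  0.0707 -2.2509] T [ 0.0554 -0.047  -0.0088] w 0.14337456957175848 q [ 0.4787  0.2385 -0.4362  1.8741  0.1165  1.05   -0.0292]
units [-0.1251 -0.0112  0.0102] spin -0.024759752771275068
[-0.0135 -0.1242 -2.4329] [0.5236 0.4275 0.5861]
```

View pics/o2.png

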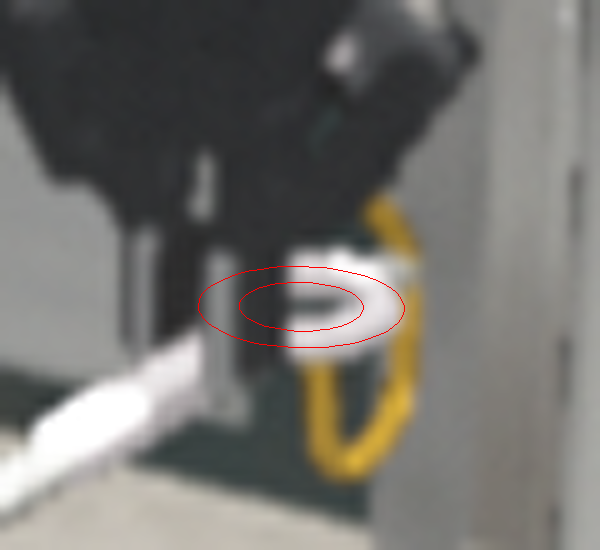

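Request:
{"op": "servo_tool", "data": {"steps": [[[-0.06,-0.01,0],0,-1],[[-0.06,0,0],0,-1],[[0,0,0.1],0,-1],[[0,0,0.1],0,-1],[[0,0,0.1],0,-1],[[0,0,0.1],0,-1],[[0,0,0.1],0,-1],[[0,0,0],0,-1],[[0,0,0],0,-1]]}}

```text
t: 12.95
ee_pos: [0.4503, -0.0922, 0.2415]
ee_rot: [3.138, 0.001, 1.545]
force: [-0.6, 0.7, -0.1]
gripper_width: 0.14
```

```bash
cat >> h.py <<'E'
def feel(n=4):
    f=[]
    for i in range(n): optics.get_image('top');s=manip.sense();f.append(np.r_[s['force'],s['torque'],s['ee_pos']])
    print('t',s['t'],'F,T,pos',np.round(np.mean(f,0),4))
E
python3 -c "
from h import *
feel()"
```

```text
t 13.15 F,T,pos [-0.6627  0.4186  0.5231 -0.1745  0.1383 -0.0496  0.4503 -0.0922  0.2416]
```

Request:
{"op": "servo_tool", "data": {"steps": [[[0,0,0.08],0,-1],[[0,0,0.08],0,-1],[[0,0,0.08],0,-1],[[0,0,0],0,-1],[[0,0,0],0,-1]]}}

```text
t: 13.65
ee_pos: [0.4504, -0.0922, 0.2294]
ee_rot: [3.138, 0.001, 1.545]
force: [-1.4, 0.6, 2.9]
gripper_width: 0.137
```

```bash
python3 -c "
from h import *
feel();snap('scene','s4')
I=cv2.imread('pics/s4.png')[95:165,315:395];cv2.imwrite('pics/s4c.png',cv2.resize(I,None,fx=8,fy=8,interpolation=cv2.INTER_CUBIC))"
```

```text
t 13.85 F,T,pos [-0.9945  0.9326  2.8705 -0.1647  0.1959 -0.0777  0.4504 -0.0922  0.2296]
```

View pics/s4c.png

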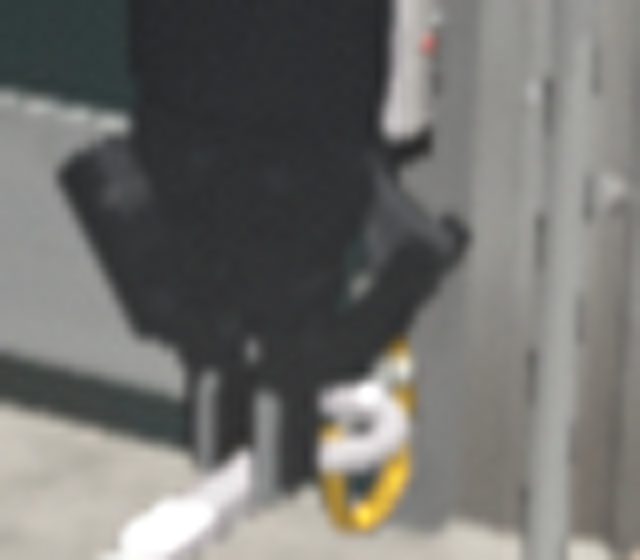

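Request:
{"op": "servo_tool", "data": {"steps": [[[0,0,0.06],0,-1],[[0,0,0.06],0,-1],[[0,0,0],0,-1],[[0,0,0],0,-1]]}}

```text
t: 14.3
ee_pos: [0.4505, -0.0922, 0.2234]
ee_rot: [3.138, 0.001, 1.546]
force: [-1.1, 0.0, 2.8]
gripper_width: 0.141
```

```bash
python3 -c "
from h import *
feel()"
```

```text
t 14.5 F,T,pos [-0.39    0.4284  3.0551 -0.2542  0.0245 -0.0094  0.4505 -0.0922  0.2236]
```

Request:
{"op": "servo_tool", "data": {"steps": [[[0,0,0.06],0,-1],[[0,0,0.06],0,-1],[[0,0,0],0,-1],[[0,0,0],0,-1]]}}

```text
t: 14.9
ee_pos: [0.4506, -0.0925, 0.2175]
ee_rot: [3.138, 0.002, 1.545]
force: [0.8, -0.9, 3.2]
gripper_width: 0.141
```

```bash
python3 -c "
from h import *
feel(5);snap('scene','s5')
I=cv2.imread('pics/s5.png')[95:165,315:395];cv2.imwrite('pics/s5c.png',cv2.resize(I,None,fx=8,fy=8,interpolation=cv2.INTER_CUBIC))"
```

```text
t 15.15 F,T,pos [ 0.5648 -1.7046  4.0508 -0.6867 -0.1788  0.0185  0.4506 -0.0925  0.2176]
```

Request:
{"op": "servo_tool", "data": {"steps": [[[-0.05,0,0.04],0,-1],[[0,0,0.05],0,-1],[[0,0,0],0,-1],[[0,0,0],0,-1]]}}

```text
t: 15.6
ee_pos: [0.45, -0.0944, 0.2128]
ee_rot: [3.139, 0.001, 1.546]
force: [-0.1, 1.4, 3.9]
gripper_width: 0.142
```

```bash
python3 -c "
from h import *
feel(5);snap('scene','s5')
I=cv2.imread('pics/s5.png')[95:165,315:395];cv2.imwrite('pics/s5c.png',cv2.resize(I,None,fx=8,fy=8,interpolation=cv2.INTER_CUBIC))"
```

```text
t 15.85 F,T,pos [-0.8398  2.0602  4.0097  0.1154  0.1487 -0.056   0.4501 -0.0946  0.2129]
```

View pics/s5c.png

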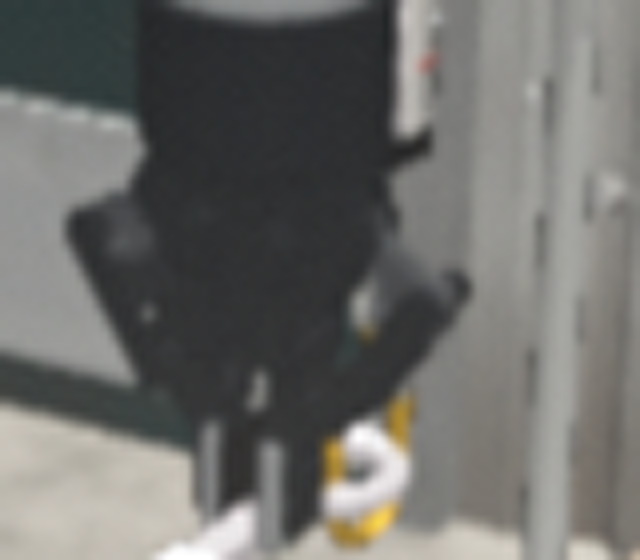

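Request:
{"op": "servo_tool", "data": {"steps": [[[0.02,0,0.04],0,-1],[[0,0,0.04],0,-1],[[0,0,0],0,-1],[[0,0,0],0,-1]]}}

```text
t: 16.3
ee_pos: [0.4505, -0.0941, 0.209]
ee_rot: [3.138, 0.002, 1.545]
force: [-0.6, -0.5, 4.0]
gripper_width: 0.142
```

```bash
cat >> h.py <<'E'
def hookpix(f):
    d=snap('scene',f)['img'][130:190,345:380].astype(int); b,g,r=d[...,0],d[...,1],d[...,2]
    m=(r>110)&(r-b>60)
    ys,xs=np.nonzero(m); print('yellow rows',130+ys.min(),130+ys.max(),'n',len(ys), 'per row',m.sum(1)[ys.min():ys.max()+1])
E
python3 -c "
from h import *
feel(5);hookpix('s6')
for f in('s3','s4','s5'):
    d=cv2.imread(f'pics/{f}.png')[130:190,345:380].astype(int);m=(d[...,2]>110)&(d[...,2]-d[...,0]>60);ys=np.nonzero(m)[0];print(f,130+ys.min(),130+ys.max(),len(ys))
"
```

```text
t 16.55 F,T,pos [-0.3262 -0.898   4.004  -0.5746  0.0559 -0.0477  0.4505 -0.0941  0.2091]
yellow rows 146 163 n 48 per row [2 2 3 2 2 2 3 3 3 3 2 0 0 1 4 5 6 5]
s3 130 152 90
s4 138 161 63
s5 145 162 46
```

```bash
python3 - <<'E'
from h import *
for s in (0,.02,.03,.035,.04,.045,.05): print(s,np.round(proj('s6',np.array([.4485,-.164,.198-s])),2))
for f in('scene0','s3','s4','s5','s6'):
    d=cv2.imread(f'pics/{f}.png').astype(int);c=d[:,354:366]; y=(c[...,2]-c[...,0])
    # subpixel bottom: max over columns profile
    p=y[140:172].max(1); 
    # half-level falling edge
    k=np.nonzero(p>60)[0].max(); h=60; print(f,140+k+(p[k]-h)/(p[k]-p[k+1]+1e-9)+.0, p[-15:])
E
```

```text
0 [360.94 153.07]
0.02 [360.68 160.18]
0.03 [360.55 163.7 ]
0.035 [360.48 165.44]
0.04 [360.42 167.18]
0.045 [360.35 168.92]
0.05 [360.29 170.64]
scene0 152.40624999999366 [16 16 16 16 16 16 16 17 16 15 16 15 16 15 16]
s3 152.4637681159353 [16 17 17 17 17 17 16 16 16 15 16 16 16 16 16]
s4 161.0888888888869 [154 163 173 159  64  19  17  16  16  16  16  16  16  16  16]
s5 162.72340425530376 [ 31 101 149 158 138  94  47  19  16  15  16  16  16  16  16]
s6 163.8059701492417 [ 32  20  69 130 155 171 114  47  20  16  16  16  16  16  16]
```

```bash
cat >> h.py <<'E'
def sink(f,eo=.008):
    d=snap('scene',f)['img'].astype(int);c=d[:,354:366];p=(c[...,2]-c[...,0])[140:180].max(1)
    k=np.nonzero(p>60)[0].max();e=140+k+(p[k]-60)/(p[k]-p[k+1]);s=(e-152.43)/.353
    z=manip.sense()['ee_pos'][2]; print('sink mm %.1f load %.2f  eye(level) above seat mm %.1f'%(s,s/5,1e3*(z-eo)-211+s))
E
```

Request:
{"op": "servo_tool", "data": {"steps": [[[-0.01,0,0.04],0,-1],[[0,0,0.04],0,-1],[[0,0,0.04],0,-1],[[0,0,0],0,-1],[[0,0,0],0,-1]]}}

```text
t: 17.1
ee_pos: [0.4506, -0.0942, 0.203]
ee_rot: [3.138, 0.001, 1.546]
force: [0.9, -0.3, 4.5]
gripper_width: 0.139
```

```bash
python3 -c "
from h import *
feel(5);sink('s7')"
```

```text
t 17.35 F,T,pos [ 0.9405  0.1722  4.6344 -0.4258 -0.2448  0.0222  0.4506 -0.0942  0.2031]
sink mm 35.1 load 7.01  eye(level) above seat mm 19.2
```

Request:
{"op": "servo_tool", "data": {"steps": [[[0,0,0.04],0,-1],[[0,0,0.04],0,-1],[[0,0,0.04],0,-1],[[0,0,0],0,-1],[[0,0,0],0,-1]]}}

```text
t: 17.9
ee_pos: [0.4506, -0.0946, 0.1971]
ee_rot: [3.138, 0.002, 1.545]
force: [0.4, -0.2, 5.1]
gripper_width: 0.138
```

```bash
python3 -c "
from h import *
feel(5);sink('s8')"
```

```text
t 18.15 F,T,pos [ 1.4125 -1.0058  5.253  -0.6919 -0.3059  0.034   0.4506 -0.0946  0.1972]
sink mm 23.0 load 4.60  eye(level) above seat mm 1.2
```

```bash
python3 -c "
from h import *
sink('s9')
I=cv2.imread('pics/s9.png')[110:185,325:405];cv2.imwrite('pics/s9c.png',cv2.resize(I,None,fx=8,fy=8,interpolation=cv2.INTER_CUBIC))
d=I.astype(int);c=d[:,29:41];print((c[...,2]-c[...,0]).max(1))"
```

```text
sink mm 23.0 load 4.61  eye(level) above seat mm 1.2
[  6   5   2   0  -1   0   2   3   3   3   2   2   2   2   3   1   3   2
   2   2   2   2   0   0  -1  -1   1   3   8  17  17   2   0  -1   0   0
   0   5  26  63  88 108 116 116 115 109  96 107 116 114  88  38  13  16
  27  56  51  21  16  16  16  16  17  17  17  17  17  17  18  17  17  17
  16  16  16]
```

View pics/s9c.png

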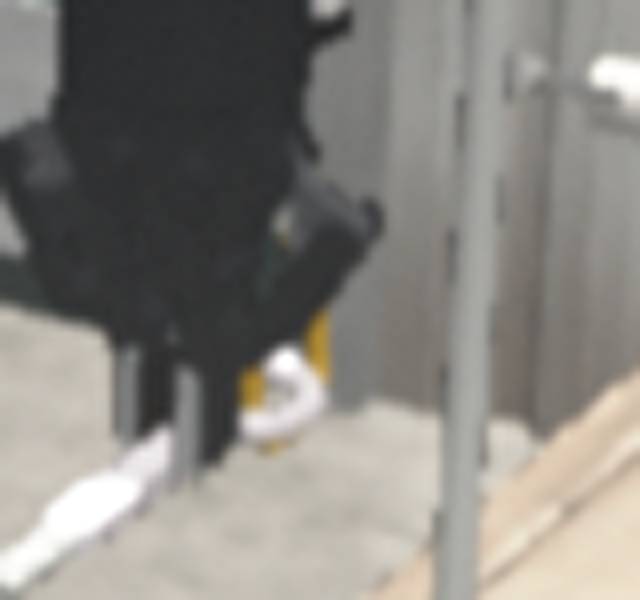

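```bash
python3 - <<'E'
from h import *
s=manip.sense();p=s['ee_pos']-[0,0,.008];d=-np.array([np.cos(s['ee_rot'][2]),np.sin(s['ee_rot'][2]),0])
for a in (0,.1,.2,.3):
    D=d*np.cos(a)+np.array([0,0,1])*np.sin(a);U=np.cross(np.cross(D,[0,0,1]),D);U/=np.linalg.norm(U);L=np.cross(U,D)
    P=np.array([proj('s9',p+.045*D+.02*(np.cos(t)*D+np.sin(t)*L)) for t in np.linspace(0,6.28,100)])
    C=(P-[325,110]+.5)*8
    print(a,'centre',(np.array(proj('s9',p+.045*D))-[325,110]+.5)*8,'x',C[:,0].min(),C[:,0].max(),'y',C[:,1].min(),C[:,1].max(), 'top at',C[C[:,1].argmin()],'bot at',C[C[:,1].argmax()])
for k in (.035,.04,.045):print(k,(np.array(proj('s9',np.array([.4485,-.164,.198-k])))-[325,110]+.5)*8)
feel(3)
E
```

```text
0 centre [249.38893757 401.27259729] x 185.67322225969974 313.2375228888168 y 373.7932266871089 429.5203362528705 top at [248.20081412 373.79322669] bot at [252.55697194 429.52033625]
0.1 centre [249.41836754 388.58581469] x 185.5995027517847 313.43139421552996 y 356.41984030102867 421.57995552898797 top at [252.23972063 356.4198403 ] bot at [244.37129088 421.57995553]
0.2 centre [248.69244608 376.49080289] x 184.94556399267867 312.710942152758 y 339.60640712127315 414.2536414442552 top at [255.24742189 339.60640712] bot at [239.84375703 414.25364144]
0.3 centre [247.21291848 365.10481953] x 183.7002247429732 311.0752437971846 y 323.5905082078982 407.4893549815356 top at [257.18588866 323.59050821] bot at [238.94462648 407.48935498]
0.035 [287.85400081 447.54351534]
0.04 [287.33650392 461.46035033]
0.045 [286.82110001 475.32089959]
t 18.4 F,T,pos [ 1.5067 -1.25    5.0161 -0.7164 -0.279   0.0632  0.4506 -0.0946  0.1972]
```

Request:
{"op": "servo_tool", "data": {"steps": [[[0,0,0.03],0,-1],[[0,0,0.03],0,-1],[[0,0,0.03],0,-1],[[0,0,0],0,-1],[[0,0,0],0,-1]]}}

```text
t: 18.9
ee_pos: [0.4507, -0.0961, 0.1925]
ee_rot: [3.137, 0.003, 1.544]
force: [2.6, -7.8, 3.5]
gripper_width: 0.139
```

```bash
cat >> h.py <<'E'
def low(f):
    d=snap('scene',f)['img'].astype(int);c=d[150:182,356:364];print('rows150+',(c[...,2]-c[...,0]).max(1))
E
python3 -c "
from h import *
feel(5);low('s10')"
```

```text
t 19.15 F,T,pos [ 2.6975 -7.7187  3.4067 -1.961  -0.6091  0.1331  0.4508 -0.0962  0.1926]
rows150+ [  1  11  41  78 105 111  86  47  94 110 115  95  45  14   5  11  14  16
  16  15  15  16  16  17  17  17  17  17  18  17  17  17]
```

Request:
{"op": "servo_tool", "data": {"steps": [[[-0.04,0,0],0,-1],[[-0.04,0,0],0,-1],[[0,0,0],0,-1],[[0,0,0],0,-1]]}}

```text
t: 19.6
ee_pos: [0.4501, -0.0988, 0.1924]
ee_rot: [3.139, 0.002, 1.545]
force: [1.1, -4.7, 2.3]
gripper_width: 0.14
```

```bash
python3 -c "
from h import *
feel(5);low('s11')
I=cv2.imread('pics/s11.png')[110:185,325:405];cv2.imwrite('pics/s11c.png',cv2.resize(I,None,fx=8,fy=8,interpolation=cv2.INTER_CUBIC))
"
```

```text
t 19.85 F,T,pos [ 1.2745 -4.9541  3.3268 -1.4543 -0.2969  0.0488  0.4501 -0.0988  0.1924]
rows150+ [  0   2  20  65 114 116  76  53  92 104 103  84  31   6   5  10  15  16
  16  16  16  16  16  17  17  17  17  18  17  18  16  16]
```

Request:
{"op": "servo_tool", "data": {"steps": [[[-0.04,0,0],0,-1],[[-0.04,0,0],0,-1],[[0,0,0],0,-1],[[0,0,0],0,-1]]}}

```text
t: 20.3
ee_pos: [0.4499, -0.1022, 0.1924]
ee_rot: [3.139, 0.001, 1.545]
force: [-0.4, -0.8, 3.0]
gripper_width: 0.136
```

```bash
python3 -c "
from h import *
feel(5);d=snap('scene','s12')['img'].astype(int)
s=manip.sense();print(s['ee_rot'])
c=d[138:172,348:374];Y=c[...,2]-c[...,0];V=c.mean(2)
for r in range(34):print(138+r,''.join('Y' if Y[r,k]>55 else('W' if V[r,k]>185 else('#' if V[r,k]<70 else '.')) for k in range(26)))"
```

```text
t 20.55 F,T,pos [ 2.3030e-01 -8.9260e-01  2.7229e+00 -4.8390e-01  4.0000e-04 -1.1200e-02
  4.5000e-01 -1.0220e-01  1.9240e-01]
[3.13846607e+00 1.16992991e-03 1.54536070e+00]
138 ##############.....##....#
139 #############.....#####..#
140 #############....########.
141 #############....########.
142 ############....########..
143 ############....#######...
144 ###########.....######....
145 ##########.....#######....
146 ##########....#######.....
147 ##########...#######......
148 ##########..#######.......
149 ###################.......
150 ##################........
151 #################.........
152 ################YY........
153 ###############YYY........
154 #############.YYYY........
155 ###########....YYY........
156 #..#######..WWWWY.........
157 ....#####Y..WWWWWW........
158 .....###.YY...WWWW........
159 ....####.YYYY...WWW.......
160 ....####.YYYYY..WWW.......
161 ....####......WWWWW....WWW
162 ....####.WWWWWWWWW....WWWW
163 ....####.WWWWWWWW....WWWWW
164 ....####.WWWWWW....WWWWWWW
165 ....####.....W...WWWWWWWWW
166 ....###......WWWWWWWWWWWWW
167 ....##........WWWWWWWWWWWW
168 .................WWWWWWWWW
169 .................WWWWWWWWW
170 .................WWWWWWWWW
171 .......WWW......WWWWWWWWWW
```

Request:
{"op": "servo_tool", "data": {"steps": [[[0,0,0.04],0,-1],[[0,0,0.04],0,-1],[[0,0,0.04],0,-1],[[0,0,0],0,-1],[[0,0,0],0,-1]]}}

```text
t: 21.1
ee_pos: [0.4502, -0.1022, 0.1864]
ee_rot: [3.138, 0.001, 1.545]
force: [-0.8, -0.5, 3.9]
gripper_width: 0.142
```

```bash
python3 -c "
from h import *
for k in (.02,.026,.032):print('nose',k,proj('s12',np.array([.4487,-.143,.242-k])),'bottom',proj('s12',np.array([.4485,-.164,.198-k])))
feel(6);d=snap('scene','s13')['img'].astype(int)
c=d[150:174,348:374];Y=c[...,2]-c[...,0];V=c.mean(2)
for r in range(24):print(150+r,''.join('Y' if Y[r,k]>55 else('W' if V[r,k]>185 else('#' if V[r,k]<70 else '.')) for k in range(26)))"
```

```text
nose 0.02 (np.float64(357.0052483817194), np.float64(147.2875520839309)) bottom (np.float64(360.67739720780526), np.float64(160.1814808017369))
nose 0.026 (np.float64(356.93356901190145), np.float64(149.4965203112178)) bottom (np.float64(360.59885129788876), np.float64(162.29378423746022))
nose 0.032 (np.float64(356.8622499623278), np.float64(151.6943844234238)) bottom (np.float64(360.5206886114612), np.float64(164.39578179865399))
t 21.4 F,T,pos [-0.9904 -0.1381  4.0382 -0.2668  0.1857 -0.0306  0.4502 -0.1022  0.1865]
150 ##########..########......
151 ###################.......
152 ##################........
153 #################.........
154 ################.Y........
155 ###############.YY........
156 #############..YYY........
157 ###########....YYY........
158 #..#######..WWWWY.........
159 #...#####...WWWWWW........
160 ....####.YY...WWWWW.......
161 ....####.YYYY..WWWW....WWW
162 ....####.YYYY...WWWW..WWWW
163 ....####.....WWWWWWW.WWWWW
164 ....####.WWWWWWWWW..WWWWWW
165 ....####.WWWWWWWW..WWWWWWW
166 ....####.WWWWWW....WWWWWWW
167 ....####.....W...WWWWWWWWW
168 ....###..........WWWWWWWWW
169 ....##...........WWWWWWWWW
170 .................WWWWWWWWW
171 .......WWW......WWWWWWWWWW
172 ......WWWWWWWW....W.WWWWWW
173 .....WWWWWWWWWW........WWW
```

```bash
python3 - <<'E'
import numpy as np
from scipy.integrate import solve_ivp
g=9.81;K=200
def peak(m,th0,s0,M=.06,L=.06,k=.042,c=1.0):
    # s: hook sink(down), th below horizontal; com down = s+L sin th, x=-L cos th
    def f(t,y):
        s,sd,th,td=y
        A=[[M+m,m*L*np.cos(th)],[m*L*np.cos(th),m*(L*L+k*k)]]
        b=[-K*s-c*sd+m*g+m*L*np.sin(th)*td**2, m*g*L*np.cos(th)]
        a=np.linalg.solve(A,b);return[sd,a[0],td,a[1]]
    r=solve_ivp(f,(0,2),[s0,0,th0,0],max_step=.002);return r.y[0].max()*1e3
for m in(.22,.25,.28):
  print(m,[(round(th,1),round(s0*1e3),round(peak(m,th,s0),1)) for th in(0,.35,.6) for s0 in(0,.006,m*g/K,.02)])
E
```

```text
0.22 [(0, 0, np.float64(31.4)), (0, 6, np.float64(30.1)), (0, 11, np.float64(30.0)), (0, 20, np.float64(32.7)), (0.3, 0, np.float64(24.6)), (0.3, 6, np.float64(25.1)), (0.3, 11, np.float64(26.4)), (0.3, 20, np.float64(29.8)), (0.6, 0, np.float64(19.4)), (0.6, 6, np.float64(20.9)), (0.6, 11, np.float64(22.6)), (0.6, 20, np.float64(26.0))]
0.25 [(0, 0, np.float64(35.4)), (0, 6, np.float64(34.2)), (0, 12, np.float64(34.4)), (0, 20, np.float64(36.6)), (0.3, 0, np.float64(28.0)), (0.3, 6, np.float64(28.4)), (0.3, 12, np.float64(30.0)), (0.3, 20, np.float64(32.6)), (0.6, 0, np.float64(22.2)), (0.6, 6, np.float64(23.7)), (0.6, 12, np.float64(25.6)), (0.6, 20, np.float64(28.2))]
0.28 [(0, 0, np.float64(39.3)), (0, 6, np.float64(38.2)), (0, 14, np.float64(38.6)), (0, 20, np.float64(40.3)), (0.3, 0, np.float64(31.3)), (0.3, 6, np.float64(31.7)), (0.3, 14, np.float64(33.5)), (0.3, 20, np.float64(35.4)), (0.6, 0, np.float64(25.1)), (0.6, 6, np.float64(26.4)), (0.6, 14, np.float64(28.5)), (0.6, 20, np.float64(30.3))]
```

Request:
{"op": "servo_tool", "data": {"steps": [[[0,0,-0.1],0,-1],[[0,0,-0.1],0,-1],[[0,0,-0.1],0,-1],[[0,0,-0.1],0,-1],[[0,0,0],0,-0.74],[[0,0,0],0,-0.74],[[0,0,0],0,-0.74]]}}

```text
t: 22.15
ee_pos: [0.4502, -0.1024, 0.2064]
ee_rot: [3.138, 0.001, 1.545]
force: [-0.0, -0.7, -1.1]
gripper_width: 0.137
```

```bash
cat >> h.py <<'E'
def asc(f,r0=135,r1=175,c0=335,c1=378):
    d=snap('scene',f)['img'].astype(int)[r0:r1,c0:c1];Y=d[...,2]-d[...,0];V=d.mean(2)
    for r in range(r1-r0):print(r0+r,''.join('Y' if Y[r,k]>55 else('W' if V[r,k]>185 else('#' if V[r,k]<70 else '.')) for k in range(c1-c0)))
E
python3 -c "
from h import *
feel(4);print(manip.sense()['gripper_width']);asc('s14')"
```

```text
t 22.35 F,T,pos [ 0.1486 -0.5256  0.0927 -0.2382 -0.0343  0.0145  0.4502 -0.1023  0.2064]
0.14716831314547266
135 ##########################....#######......
136 ##########################....#######......
137 ##########################...########......
138 #########################....#######.......
139 ########################....#######........
140 #######################.....######.........
141 #######################....#######.........
142 #######################...#######..........
143 #######################..#######...........
144 ###############################............
145 #############.#################............
146 ############...###############.............
147 #############.###############YY............
148 ###########################.YYY............
149 .######...###############...YYY............
150 ....##....#############...WWYYY............
151 .....#....####...#####...WWWWYY............
152 WW........###....#####Y.WWWWWWW............
153 WWWW......###.....####YY..WWWWWW...........
154 WWWW......###.....####YYY....WWW...........
155 WWWW......###.....####YYYY
[... 229 characters left out ...]
..####....WW................
161 WWWWWW...WWWW....###................WWWW...
162 WWWWWWWWWWWWW.....#.......W........WWWWWWWW
163 WWWWWWWWWWWWW.........WWWWWWWWWW..WWWWWWWWW
164 .WWWWWWWWWWW..........WWWWWWWWWWWWWWWWWWWWW
165 WWWWWWWWWWW............WWWWWWWWWWWWWWWWWWWW
166 WWWWWWWWWW...............WWWWWWWWWWWWWWWWWW
167 WWWWWWWWW...................WWWWWWWWWWWWWWW
168 WWWWWWWWW....WWW.............WWWWWWWWWWWWWW
169 WWWWWWWW...WWWW...............WWWWWWWWWWWWW
170 WWWWWW.WW.W........W..........WWWWWWWWWWWWW
171 WWWWW...WWW.........WW.......WWWWWWWWWWWWWW
172 WWWW....WW.........WWWWWW.WW....WWWWWWWWWWW
173 W...W..WW.........WWWWWWWWWW........WWWWWWW
174 ....WWWWW....WWWWWWWWWWWWWW..........WWWWWW
```

Request:
{"op": "servo_tool", "data": {"steps": [[[0,0,0],0,-0.73],[[0,0,0],0,-0.73],[[0,0,0],0,-0.72],[[0,0,0],0,-0.72]]}}

```text
t: 22.8
ee_pos: [0.4502, -0.1023, 0.2065]
ee_rot: [3.138, 0.001, 1.545]
force: [-0.1, -0.9, -0.4]
gripper_width: 0.145
```

```bash
python3 -c "
from h import *
feel(4);print(manip.sense()['gripper_width']);asc('s15',145,175,310,375)"
```

```text
t 23.0 F,T,pos [ 0.1122 -1.2804 -0.0136 -0.2907 -0.0563  0.0272  0.4502 -0.1023  0.2065]
0.14303491373100816
145 W..........###########################.#################.........
146 WWWW...........######################...###############..........
147 WWWWWWWW..........####################.###############YY.........
148 WWWWWWWWWWWW..........##############################.YYY.........
149 WWWWWWWWWW...W.W..........######...###############...YYY.........
150 WWWWWWWWWW......W............##....#############...WWYYY.........
151 WWWWWWWWWW...........WW.......#....####...#####...WWWWYY.........
152 WWWWWWWWWWW.........WWWWWWW........###....#####Y.WWWWWWW.........
153 WWWWWWWWWW.........WWWWWWWWWW......###.....####YY...WWWWW........
154 ..WWWW.............WWWWWWWWWW......###.....####YYYY...WWW........
155 .............WW....WWWW.WWWWW......###.....####YYYYY..WWW........
156 ...........WWWWW..WWWW..WWWWW.....####.....###..YYY.WWWWW........
157 ......WWWWWWWWWWWWWWWWWWWWWWW.....####.....###..WWWWWWWW.........
158 ....WWWWWWWWWWWWWWWWWWWWWWWWWW....##.......###.WWWWWWWW..........
159 ....WWW
[... 408 characters left out ...]

165 WWW.WWW...WWWW.WWWWWWWW..WWWWWWWWWWW.............WWWWWWWWWWWWWWWW
166 WWWWWWWWWWWWWWWWWWWWWWWWWWWWWWWWWWW...............WWWWWWWWWWWWWWW
167 WW..WWWWWWWWWWWWWWWWWWWWWWWWWWWWWW.....W.............WWWWWWWWWWWW
168 WW...WWWWWWWWWWWWWWWWWWWWWWWWWWWWW...WWWW..............WWWWWWWWWW
169 WWWWWWWWWWWWWWWWWWWWWWWWWWWWWWWWW...WWW................WWWWWWWWWW
170 WWWWW..WWWWWWWWWWWWWWWWWWWWWWWW.WW.W...................WWWWWWWWWW
171 ..W.........WWWWWWWWWWWWWWWWWW...WWW........WWWW.....W.WWWWWWWWWW
172 ......W...WWWWWWWWWWWWWWWWWWW....WW.........WWWWWW.W....WW..WWWWW
173 .....WWWWWWWWWWWWWWWWWWWWW...W..W...W......WWWWWWWWWW.........WWW
174 .......WWWWWWWWWWWWWWWWW.....WWWWW....WWWWWWWWWWWWWWW.........WWW
```

Request:
{"op": "servo_tool", "data": {"steps": [[[0,0,0],0,-0.71],[[0,0,0],0,-0.71],[[0,0,0],0,-0.7],[[0,0,0],0,-0.7]]}}

```text
t: 23.45
ee_pos: [0.4502, -0.1023, 0.2065]
ee_rot: [3.138, 0.001, 1.545]
force: [0.8, -0.8, 0.1]
gripper_width: 0.15
```

```bash
cat >> h.py <<'E'
def tailrow(f):
    d=snap('wrist',f)['img']; V=d[40:300,300:336].astype(int); sat=V.max(2)-V.min(2)
    m=(V.mean(2)>190)&(sat<30); r=np.nonzero(m.sum(1)>6)[0]; print('wrist bright rows',r.min()+40 if len(r) else None,r.max()+40 if len(r) else None, 'widths',m.sum(1)[r][::12] if len(r) else None)
E
python3 -c "
from h import *
feel(4);print(manip.sense()['gripper_width']);tailrow('w3')"
```

```text
t 23.65 F,T,pos [ 0.2245 -0.6844 -0.1927 -0.3095 -0.0719  0.0099  0.4502 -0.1023  0.2065]
0.15416876670131946
wrist bright rows 47 299 widths [11 23 22 20 22 21 21 31 31 31 31 30 26 25 24 24 24 24 24 23 23]
```

Request:
{"op": "servo_tool", "data": {"steps": [[[0,0,0],0,-0.69],[[0,0,0],0,-0.69],[[0,0,0],0,-0.69]]}}

```text
t: 24.0
ee_pos: [0.4502, -0.1023, 0.2065]
ee_rot: [3.138, 0.001, 1.545]
force: [0.0, -0.8, 0.3]
gripper_width: 0.154
```

```bash
python3 -c "
from h import *
feel(4);print(manip.sense()['gripper_width']);tailrow('w4')"
```

```text
t 24.2 F,T,pos [ 0.3704 -0.3754  0.0832 -0.3224 -0.0759  0.0461  0.4502 -0.1023  0.2065]
0.15843053875521898
wrist bright rows 47 299 widths [13 23 22 21 22 21 21 31 31 31 31 30 26 25 24 24 24 23 23 23 22]
```

Request:
{"op": "servo_tool", "data": {"steps": [[[0,0,0],0,-0.68],[[0,0,0],0,-0.68],[[0,0,0.05],0,-0.68],[[0,0,0.05],0,-0.68],[[0,0,0],0,-0.68]]}}

```text
t: 24.75
ee_pos: [0.45, -0.1023, 0.2011]
ee_rot: [3.139, 0.001, 1.545]
force: [0.3, -0.6, -0.7]
gripper_width: 0.16
```

```bash
python3 -c "
from h import *
feel(4);print(manip.sense()['gripper_width']);tailrow('w5')"
```

```text
t 24.95 F,T,pos [ 0.0315  0.4215 -1.0375 -0.0201 -0.0044  0.0021  0.4501 -0.1023  0.2014]
0.15910976285631598
wrist bright rows 58 299 widths [10 17 18 19 20 20 28 29 29 29 27 24 24 24 24 24 24 24 24 23]
```

Request:
{"op": "servo_tool", "data": {"steps": [[[0.02,0,0.067],0,-0.68],[[0.02,0,0.067],0,-0.68],[[0.02,0,0.067],0,-0.68],[[0.02,0,0.067],0,-0.68],[[0.03,0,0.064],0,-0.68],[[0.03,0,0.064],0,-0.68],[[0,0,0],0,-0.68]]}}

```text
t: 25.7
ee_pos: [0.4508, -0.0976, 0.1815]
ee_rot: [3.137, 0.004, 1.544]
force: [1.4, -9.8, 1.1]
gripper_width: 0.155
```

```bash
python3 -c "
from h import *
feel(4);print(manip.sense()['gripper_width']);tailrow('w6');asc('s16',145,175,320,375)"
```

```text
t 25.9 F,T,pos [  1.1119 -10.0933   0.8355  -2.1526  -0.2546   0.0506   0.4509  -0.0976
   0.1817]
0.16208559882469317
wrist bright rows 76 299 widths [ 9 16 18 18 18 18 27 27 27 22 23 23 23 23 23 24 23 24 23]
145 .#####################################......######.....
146 ....##################################.....########....
147 ........#################################.########.....
148 WW........########################################.....
149 WW.WW......######################################......
150 ......W.....####################################.......
151 ............#########################..########........
152 .............########################..########........
153 .........WW...#############.#########.########.........
154 .........WWW.....#########...################..........
155 ....WW..WWWW......########...###############...........
156 .WWWWW..WWWW.WWW...######....##############.WW.........
157 WWWWWWWWWWWWWWWWW..#######...#############..WW.........
158 WWWWWWWWWWWWWWWWWW.....###...###########...WWW.........
159 WWWWWWWWWWWWWWWWWW.....###...##########...WWWW
[... 209 characters left out ...]
WWW.....####....####..WWWWWW.....WWWWWWW
164 WWWW..WWWWWWWW.WWW.....####....####.WWWWWW...WWWWWWWWWW
165 WWWWWWWWWWWWWWWWWW.....####....####.WWWWW...WWWWWWWWWWW
166 WWWWWWWWWWWWWWWWWW.....###.....####..WW.W..WWWWWWWWWWWW
167 WWWWWWWWWWWWWWWWWW.....##.......###........WWWWWWWWWWWW
168 WWWWWWWWWWWWWWWWWW.....##......####.........WWWWWWWWWWW
169 WWWWWWWWWWWWWWWWWWW....#..W....####..........WWWWWWWWWW
170 W.WWWWWWWWWWWWWWWWW......WW....###...........WWWWWWWWWW
171 .WWWWWWWWWWWWWWWWWW.....WWW....##...WW.....WWWWWWWWWWWW
172 WWWWWWWWWWWWWWWWWWW....WWWW........WWWWWWWW...WWWWWWWWW
173 WWWWWWWWWWWWWWWWWWWW.WWWWWW.......WWWWWWWWW........WWWW
174 WWWWWWWWWWWWWWWWWWWWWWWWWWW......WWWWWWWWW..........WWW
```

Request:
{"op": "servo_tool", "data": {"steps": [[[-0.05,0,0],0,-0.68],[[-0.05,0,0],0,-0.68],[[0,0,0],0,-0.675],[[0,0,0],0,-0.675]]}}

```text
t: 26.4
ee_pos: [0.4503, -0.1004, 0.1816]
ee_rot: [3.138, 0.001, 1.545]
force: [0.4, -3.6, -0.5]
gripper_width: 0.163
```

```bash
python3 -c "
from h import *
feel(4);print(manip.sense()['gripper_width']);tailrow('w7')"
```

```text
t 26.6 F,T,pos [ 1.171  -3.7666 -0.6068 -0.785  -0.23    0.0659  0.4503 -0.1004  0.1817]
0.16110182403867768
wrist bright rows 88 299 widths [11 17 16 18 18 26 26 26 21 22 21 22 22 22 22 22 22 24]
```

Request:
{"op": "servo_tool", "data": {"steps": [[[-0.03,0,0],0,-0.675],[[0,0,0],0,-0.67],[[0,0,0],0,-0.67],[[0,0,0],0,-0.67]]}}

```text
t: 27.05
ee_pos: [0.4501, -0.1013, 0.1817]
ee_rot: [3.138, 0.001, 1.546]
force: [-0.0, -0.5, 0.7]
gripper_width: 0.17
```

```bash
python3 -c "
from h import *
feel(4);print(manip.sense()['gripper_width']);tailrow('w8')"
```

```text
t 27.25 F,T,pos [-0.1718 -0.3071  0.221  -0.0044  0.004   0.0098  0.4502 -0.1015  0.1817]
0.16546968943096887
wrist bright rows 247 299 widths [23 17 14 21 18]
```

```bash
python3 -c "
from h import *
d=snap('scene','s17')['img'].astype(int)[135:215,335:378];Y=d[...,2]-d[...,0];V=d.mean(2)
for r in range(0,80):print(135+r,''.join('Y' if Y[r,k]>55 else('W' if V[r,k]>195 else('#' if V[r,k]<70 else '.')) for k in range(43)))"
```

```text
135 #############################..............
136 ############################...............
137 ############################...............
138 ############################...............
139 ############################...............
140 ###########################................
141 ###########################................
142 ###########################...........#....
143 ###########################....####...#....
144 ###########################...######.......
145 ###########################...########.....
146 ###########################..########......
147 ##########################...#######.......
148 ##########################..#######........
149 ########################..#########........
150 #######################...########.........
151 ######################....######...........
152 #######################...#####............
153 #############.#################.WW.........
154 ....#######....###############..WWW........
155 .....######....###############..WWW........
156 .....######....##############...WWW........
157 ......######...#############.....WW.....
[... 2039 characters left out ...]
...........WWWWWWWWWWWWWWWWW
201 .........................WWWWWWWWWWWWWWWWWW
202 .........................WWWWWWWWWWWWWWWWWW
203 .........................WWWWWWWWWWWWWWWWWW
204 ...................WW....WWWWWWWWWWWWWWWWWW
205 ...................WW....WWWWWWWWWWWWWWWWWW
206 .........................WWWWWWWWWWWWWWWWWW
207 .........................WWWWWWWWWWWWWWWWWW
208 .........................WWWWWWWWWWWWWWWWWW
209 .........................WWWWWWWWWWWWWWWWWW
210 WW..........................WWWWWWWWWWWWWWW
211 W..........................WWWWWWWWWWWWWWWW
212 .........................WWWWWWWWWWWWWWWWWW
213 ........................WWWWWWWWWWWWWWWWWWW
214 ...........................WWWWWWWWWWWWWWWW
```

Request:
{"op": "servo_tool", "data": {"steps": [[[0,0,0],0,-0.4],[[0,0,0],0,-0.4],[[0.05,0,0],0,-0.4],[[0.1,0,0],0,-0.4],[[0.2,0,0],0,-0.4],[[0.3,0,0],0,-0.4],[[0.5,0,0],0,-0.4],[[0.6,0,0],0,-0.4],[[0.7,0,0],0,-0.4],[[0.7,0,0],0,-0.4],[[0.5,0,0],0,-0.4],[[0.3,0,0],0,-0.4],[[0,0,0],0,-0.4]]}}

```text
t: 28.65
ee_pos: [0.4549, 0.099, 0.1816]
ee_rot: [3.138, -0.0, 1.55]
force: [0.5, -0.8, -0.2]
gripper_width: 0.301
```

```bash
python3 -c "
from h import *
feel(2)
a=snap('scene','s18')['img']
for i in range(6): optics.get_image('wrist')
b=snap('scene','s19')['img'];t=snap('top','t3')['img']
D=np.abs(a.astype(int)-b).max(2)>25;print('moving px',D[100:230,330:400].sum())
R=lambda i:cv2.resize(i,(400,600),interpolation=cv2.INTER_CUBIC)
cv2.imwrite('pics/fin.png',np.hstack([R(b[95:215,325:405]),R(t[135:255,385:465])]))"
```

```text
t 28.75 F,T,pos [-0.0154 -0.7692 -0.5535  0.0048 -0.002  -0.0114  0.455   0.0964  0.1814]
moving px 214
```

Request:
{"op": "servo_tool", "data": {"steps": [[[0,0,0],0,-0.4],[[0,0,0],0,-0.4],[[0,0,0],0,-0.4],[[0,0,0],0,-0.4],[[0,0,0],0,-0.4],[[0,0,0],0,-0.4],[[0,0,0],0,-0.4],[[0,0,0],0,-0.4],[[0,0,0],0,-0.4],[[0,0,0],0,-0.4],[[0,0,0],0,-0.4],[[0,0,0],0,-0.4],[[0,0,0],0,-0.4],[[0,0,0],0,-0.4],[[0,0,0],0,-0.4],[[0,0,0],0,-0.4],[[0,0,0],0,-0.4],[[0,0,0],0,-0.4],[[0,0,0],0,-0.4],[[0,0,0],0,-0.4]]}}

```text
t: 31.2
ee_pos: [0.4553, 0.0956, 0.1814]
ee_rot: [3.138, 0.001, 1.545]
force: [-0.1, -0.4, -0.0]
gripper_width: 0.302
```

Request:
{"op": "servo_tool", "data": {"steps": [[[0,0,0],0,-0.4],[[0,0,0],0,-0.4],[[0,0,0],0,-0.4],[[0,0,0],0,-0.4],[[0,0,0],0,-0.4],[[0,0,0],0,-0.4],[[0,0,0],0,-0.4],[[0,0,0],0,-0.4],[[0,0,0],0,-0.4],[[0,0,0],0,-0.4],[[0,0,0],0,-0.4],[[0,0,0],0,-0.4],[[0,0,0],0,-0.4],[[0,0,0],0,-0.4],[[0,0,0],0,-0.4],[[0,0,0],0,-0.4],[[0,0,0],0,-0.4],[[0,0,0],0,-0.4],[[0,0,0],0,-0.4],[[0,0,0],0,-0.4]]}}

```text
t: 33.2
ee_pos: [0.4553, 0.0956, 0.1815]
ee_rot: [3.138, 0.001, 1.545]
force: [-0.7, 1.1, -1.2]
gripper_width: 0.299
```

```bash
cat > mov.py <<'E'
from h import *
F=[snap('scene',f'm{i}')['img'].astype(int) for i in range(8)]
print('t',manip.sense()['t'],'moving px vs first',[int((np.abs(f-F[0]).max(2)>25)[100:230,330:400].sum()) for f in F])
b=F[-1].astype(np.uint8);t=snap('top','tf')['img']
R=lambda i:cv2.resize(i,(400,600),interpolation=cv2.INTER_CUBIC)
cv2.imwrite('pics/fin.png',np.hstack([R(b[95:215,325:405]),R(t[135:255,385:465])]))
E
python3 mov.py
```

```text
t 33.6 moving px vs first [0, 0, 0, 0, 0, 0, 0, 0]
```

View pics/fin.png

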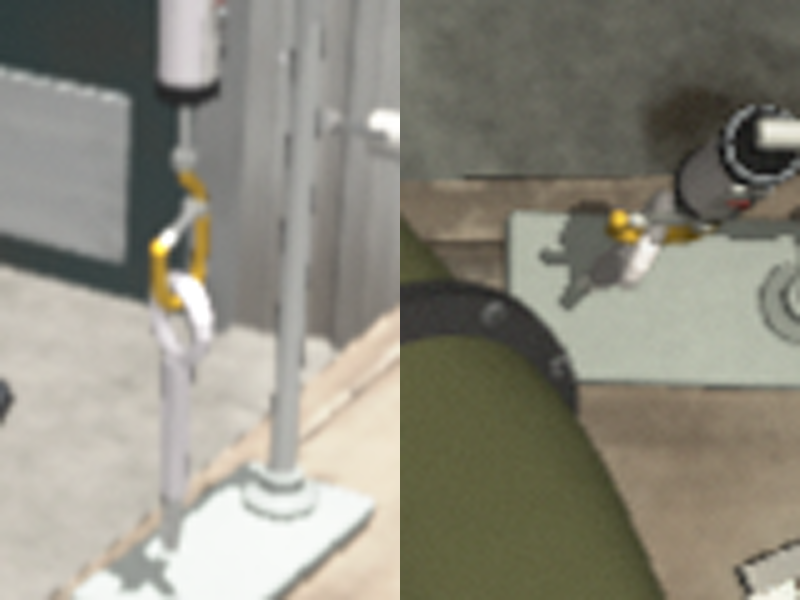

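```bash
python3 -c "
from h import *
print(manip.job_done())"
```

```text
the job is handed in; nothing more can be done
None
```

The bright eye bolt now hangs free and still from the balance's snap hook with the gate shut over it, and I handed the job in at about 34 s of the allowed 72 s.

I picked the bolt up at about x = +25 mm on the shank and pushed the eye down past the gate by feel. I then pressed it onto the bottom of the hook, lifted until the hook carried only the bolt's weight, and eased the grip open so the bolt swung down.

**Load:** the highest load on the balance was about 8 N, estimated from the wrist force and from how far the hook had sunk in the camera. It was not measured during the last swing; a rough calculation put that peak at about 3.5 N or less.

**Weight:** the wrist force before hooking came to about 2.4 N, or roughly 0.25 kg. I did not take a separate reading from the balance at rest.

**Last checks:**
- The final picture shows the bolt hanging vertically in the hook, with the gate running from its pivot to the nose.
- Eight frames over about 0.4 s showed no movement.
- The gripper was about 0.26 m away from the bolt.

**What went less well:**
- During the let-down the eye pulled sideways in the hook with about 10 N, and I backed off to relieve it.
- The bolt dropped the last part of its swing when the grip let go, rather than being lowered all the way. It had stopped swinging before I handed in.
- At the end of the push the ring hid the bottom of the hook from the camera, so that reading (23 mm) disagreed with the force (about 7.7 N, or 39 mm), and I went by the force.
- I did not check the black bolt and the nut again at the end; the arm did not go down near them.

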